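Nest the ink cups and hold the sprung tweezers at their marked gap

ROBOT

A 6-joint arm with a two-finger parallel gripper is mounted at the origin on the work surface. World frame = base frame: x ahead of the robot, y to its left, z up, the work surface at z = 0. Lengths are in m, angles in rad, forces in N, time in s.
With the tool pointing down it reaches from about 0.375 to 0.975 m from the base axis. Payload 3.8 kg.
Tool frame: the origin (TCP) lies at the very end of the fingers, on their centre line; the grasp point (between the pads) lies 19 mm behind it; z points along the fingers, x is the direction in which the jaws open and shut, and the axes are right-handed (so a half turn about z gives the same grasp; the last joint's range is limited). The gripper opens to 85 mm and grips with 20 to 120 N. Pads are 22 mm wide; open, the fingers measure 114 mm over their backs; the gripper's body (76 mm by 85 mm) begins 54 mm behind the grasp point. The pads swing forward as they close: fully open they stand 13 mm farther back than shut.
Start: joints at [-1.208, 0.264, 1.604, -0, 1.274, -0.037], TCP at [0.263, -0.622, 0.231] pointing down, gripper open.
Joint ranges: [-2.63, 2.63], [-0.94, 2.18], [0.31, 2.57], [-1.31, 4.45], [0, 2.66], [-2.55, 2.55]. Speed limits (rad/s): [2.57, 2.57, 3.14, 3.14, 3.14, 3.14].

INTERFACE

Orientations are given as a rotation vector (axis times angle).
In Python, from workcell import bot gives the robot as it stands.
- The arm moves only by the tool carry_out, never from a script. Its argument "deltas" is a list of rows, each an object with "delta_pos": the shift along the tool's x, y, z in m, a list of three; "dr": the turn, a rotation vector about the tool's x, y, z in rad, a list of three. A call has 1 to 10 rows; each row shifts and turns the commanded pose from where the row before left it, along the tool's axes as they then stand; what a row does not reach is not made up. A row lasts 1/8 s, in which the tool goes at most 62.5 mm and 10.7 degrees, less where a joint would pass 70% of its speed; a pose out of reach is approached as far as the arm can. A call is refused whole if a number of a shift passes 0.0625 or a number of a turn 0.188, either way. A call with a gripper value outside its range is refused whole. "grip" is the opening, from 0 (shut) to 1 (fully open), set as the call begins (left out, the last holds). The fingers move at their own pace and stop on an object; "force" is the grip in N (left out, the last holds). Time passes only in rows, so rows that do not move let the fingers close. It gives the time, the measured TCP pose, the force and the opening at its end, in the units of the state.
- bot.read_state(): the state, without advancing time (a new reading comes with each control period).
- bot.read_camera(name): name is "side" or "top"; returns a dict with "frame" (384x512x3 uint8, red, green, blue), "K" (3x3 intrinsics, pixels), "xyz" and "attitude" of the camera in the world. Camera axes: x right, y down, z forward; pixel columns grow to the right and rows downward; lengths in m; the calibration is good to about 2 mm. A picture is of the moment at which its call begins. There is no depth.
- bot.finish_job(): hands the job in, once; it reports no verdict.
The state is a dict: "time": time; "q": joint angles; "joint_vel": joint speeds; "joint_torque": joint torques, N m; "tool_pos": TCP position; "tcp_rot": TCP orientation; "wrist_force": force on the tool from outside, world axes, zero at the start; "torque": the same for the moment, N m; "width": opening from 0.0 (shut) to 1.0 (fully open).
Only numpy, scipy, OpenCV 4.12 (cv2) and the standard library are available. Lean on these libraries where they do the work, as an engineer would, in place of code of your own. Each camera call takes 0.05 s, during which the arm holds its last target.

TASK

Set up the ink station: gently set the spare white ink cup down into the matching cup that stands on the dark slab, leaving that one where it is, and let go; then pick up the sprung tweezers from their wooden rest, hold them level with their tips centred a few centimetres above the top cup, clear of it, and squeeze them until the tips are 10 mm apart, where the outer edge of the right arm meets the line on the gauge strip. Finish while still holding the tweezers there with the gap steady, ready for picking bristles out of the ink; do not disturb the bottle, the dabber or the wide bowl.

Things in the scene. Friction and masses are not known exactly. Their poses are not given: they have to be found in the camera images.
- cup_spare_center (a point): Spare cup, loose, upright on the bench: white footed ceramic cup, 58 mm high, 0.1 kg. Point on its axis half-way up, 29 mm above its underside. Foot 29 mm across, 16 mm high; wall (3 mm) flares from 38 mm to a rim 62 mm across outside. Grip across the rim: its top 6 mm are straight-sided. Inner floor 22 mm above the underside.
- cup_low_center (a point): Same point (on the axis, 29 mm above the underside) of the cup of identical shape and size that stands loose on the slab.
- cup_spare: The spare cup; origin at the centre of its underside. Nested, its foot stands on the other cup's inner floor, so it sits 22 mm higher than that cup, with 2 mm play to each side, and its rim is 22 mm above the other rim: fingers that reach no more than 18 mm below its rim clear the lower rim.
- cup_low: The cup on the slab; origin at the centre of its underside, z up; rim at 58 mm.
- slab: Fixed dark stone slab, 170 x 150 x 18 mm, under the lower cup; origin at the centre of its underside.
- tool_rest: Fixed wooden rest: base 180 x 60 x 5 mm with two cross ribs, tops at 34 mm, each 12 mm long in x: one 50 mm wide, 82 mm behind the origin (under the tail), one 70 mm wide, 46 mm ahead (under the arms). Between the ribs fingers have room down to the base. Origin at the centre of its underside; x along the tweezers to their tips.
- tweezers: Steel sprung tweezers, loose, lying flat on the rest's ribs: 170 mm long, arms 12 mm high, 70 g. Tail and left arm are one part; the right arm is hinged at the tail, 85 mm behind the origin. Origin under the middle of the finger pads on the centre line, at the underside; x to the tips, y to the left arm, z up. A gauge strip on the left arm near the tips lies over the right arm and bears one dark line.
- tweezers_grip (a point): Point midway between the open tweezers' finger pads, 7 mm above the underside; axes as the tweezers. The ribbed flat pads on the outsides of the arms, 34 mm long and 14 mm high, are the place to grip: 50 mm apart (outsides) when open, 38 mm and parallel at the mark, 32 mm when shut.
- tip_left (a point): Inner face of the left arm's tip, half-way up; when open the tips are 70 mm ahead of tweezers_grip, at 6 mm above the underside.
- tip_right (a point): Inner face of the right arm's tip, half-way up. Its distance to tip_left is the tip gap: 32 mm open, 10 mm at the mark.
- squeeze (a joint): Angle of the right arm, rad: 0 open, 0.143 at the mark (gap 10 mm), 0.215 at the stop (shut). Per rad the tip gap falls by 155 mm and the pads' distance by 85 mm. A spring pushes the arms apart: 2 N at the pads open, 8 N at the mark, 11 N shut. In a gripper both arms close evenly, so the tail turns by half of this angle.
- bottle: Bystander, loose: brown bottle 48 mm across, 110 mm high; origin at the centre of its underside.
- dabber: Bystander, loose: wooden dabber, round foot 68 mm across, 112 mm high; origin at the centre of its underside.
- enamel_bowl: Bystander, loose: wide white bowl 136 mm across, 50 mm high; origin at the centre of its underside.

How it is judged:
On the way, in this order (a step that is already met when the one before it is completed fails the run):
1. the spare cup stands nested in the cup on the slab and is let go (horizontal distance between cup_spare_center and cup_low_center below 0.006 m and z of cup_spare_center in the frame of cup_low between 0.047 and 0.055 m and angle between each of cup_spare_center, cup_low_center's own z axis and vertical below 0.1 rad and contact force between the fingers and cup_spare below 0.1 N and contact force between the fingers and cup_low below 0.1 N and linear speed of cup_spare below 0.03 m/s), for 0.3 s.
2. the tweezers are lifted clear of the rest in the gripper (height (world z) of tweezers_grip above 0.07 m and contact force between the fingers and tweezers above 1 N), for 0.2 s.
At the end, for the whole second after the job is handed in: Spare cup nested upright in the lower one (within 6 mm of centre, 4 mm of seated height), untouched, lower cup moved under 30 mm; tweezers held still in the gripper, level within 0.35 rad, clear of the cups, both tips 8-90 mm above the top rim and within 26 mm of its axis, tip gap 7-13 mm (all of step 1 and distance between tip_left and tip_right between 0.007 and 0.013 m and velocity of joint squeeze between -0.1 and 0.1 rad/s and horizontal distance between each of tip_left, tip_right and cup_spare_center below 0.026 m and z of tip_left in the frame of cup_low between 0.088 and 0.17 m and z of tip_right in the frame of cup_low between 0.088 and 0.17 m and height (world z) of tweezers_grip above 0.08 m and angle between tweezers's own z axis and vertical below 0.35 rad and linear speed of tweezers below 0.03 m/s and contact force between the fingers and tweezers above 2 N and contact force between tweezers and cup_spare below 0.1 N and contact force between tweezers and cup_low below 0.1 N and distance of cup_low_center from where it was at the start of the episode below 0.03 m); the arm keeps its last pose, push and grip.
It fails at once if the spare cup is dropped (contact force between the fingers and cup_spare below 0.05 N and linear speed of cup_spare above 0.5 m/s).
It fails at once if the brown bottle is disturbed (distance of bottle from where it was at the start of the episode above 0.03 m or angle between bottle's own z axis and vertical above 0.5 rad).
It fails at once if the wooden dabber is disturbed (distance of dabber from where it was at the start of the episode above 0.03 m or angle between dabber's own z axis and vertical above 0.5 rad).
It fails at once if the wide enamel bowl is disturbed (distance of enamel_bowl from where it was at the start of the episode above 0.03 m or angle between enamel_bowl's own z axis and vertical above 0.5 rad).
It also fails if it takes over 61 s, if anything falls off the work surface, if the arm or the gripper's body presses on something with over 40 N, if the wrist force passes 120 N, or if a joint passes its speed limit or range.

## Working session

There is one attempt and no reset: what is moved stays moved. The work goes in short steps, Python scripts to look and compute and a tool call to move; the robot and the scene stay as the last step left them, time stands still between calls to the robot, and variables do not carry over. Pictures are saved under pics/ and viewed, and the job is handed in when it is done.

Besides the shell and the picture viewer there is one more tool, called after "Call:" by a JSON object that holds its "op" and its "data". carry_out: Moves the arm, as the interface text tells. Its arguments: {"type":"object","properties":{"deltas":{"type":"array"},"grip":{"type":"number"},"force":{"type":"number"}},"required":["deltas"]}

```bash
mkdir -p pics; ls
python3 - <<'E'
from workcell import bot
import cv2,numpy as np
print(bot.read_state())
for n in("side","top"):
    d=bot.read_camera(n); cv2.imwrite(f"pics/{n}0.png",d["frame"][:,:,::-1]); np.savez(f"{n}0.npz",**d); print(n,d["K"],d["xyz"],d["attitude"])
E
```

```text
pics
{'time': 0.0, 'q': array([-1.20785000e+00,  2.64766095e-01,  1.60536333e+00,  3.64883038e-06,
        1.27367516e+00, -3.68918057e-02]), 'joint_vel': array([-0.00142783,  0.00068131, -0.00151477,  0.00061545,  0.00089112,
        0.00019287]), 'joint_torque': array([-7.03973292e-04, -5.15109694e+01, -3.67315578e+01, -2.17284346e-04,
        1.29995844e-02, -1.05475351e-05]), 'tool_pos': array([ 0.26250652, -0.62108604,  0.22995905]), 'tcp_rot': array([-2.61727328,  1.73532674,  0.00281867]), 'wrist_force': array([ 0.19178257, -0.91395854, -0.71617523]), 'torque': array([0.01290171, 0.01548258, 0.0063214 ]), 'width': 0.9990370929168343}
side [[356.06419141   0.         253.13687448]
 [  0.         356.06419141 194.79035572]
 [  0.           0.           1.        ]] [ 0.27783328 -0.52070652  0.59622497] [-2.24588989  0.56746203 -0.25895155]
top [[455.51946033   0.         249.02073141]
 [  0.         455.51946033 190.38988235]
 [  0.           0.           1.        ]] [ 0.46266829 -0.00824557  1.31313466] [-2.16780011  2.16512932 -0.08713842]
```

View pics/side0.png

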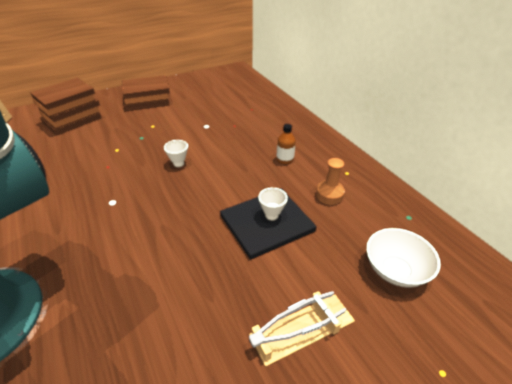

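View pics/top0.png

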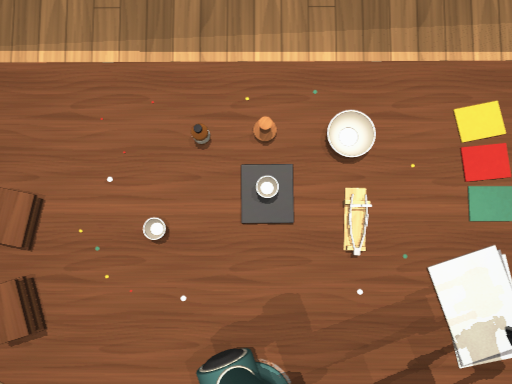

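The side view shows the spare cup at about (177,153), the cup on the slab at (272,204) and the tweezers on the rest at about (300,320). In the top view they are at (154,229), (267,187) and (357,222), with the tweezers' tips pointing up the image.

```bash
cat > h.py <<'E'
import numpy as np,cv2
from scipy.spatial.transform import Rotation as R
def load(f): return dict(np.load(f))
def ray(d,uv,z):
    r=R.from_rotvec(d["attitude"]).as_matrix()@np.linalg.inv(d["K"])@np.array([uv[0],uv[1],1.])
    return d["xyz"]+r*(z-d["xyz"][2])/r[2]
def proj(d,p):
    c=R.from_rotvec(d["attitude"]).as_matrix().T@(np.array(p)-d["xyz"]); c=d["K"]@c; return c[:2]/c[2]
E
python3 - <<'E'
from h import *
t=load("top0.npz");s=load("side0.npz")
for d,n,boxes in((t,"top",{"spare":(135,210,175,250,.058),"low":(250,170,285,205,.076)}),(s,"side",{"spare":(155,130,200,175,.058),"low":(250,180,295,228,.076)})):
    im=d["frame"].astype(int); 
    for k,(x0,y0,x1,y1,z) in boxes.items():
        c=im[y0:y1,x0:x1]; m=((c.max(2)-c.min(2)<45)&(c.min(2)>95)).astype(np.uint8)
        ct=max(cv2.findContours(m,0,1)[0],key=cv2.contourArea)
        pts=np.array([ray(d,(p[0][0]+x0,p[0][1]+y0),z)[:2] for p in ct])
        (cx,cy),r=cv2.minEnclosingCircle(pts.astype(np.float32)*1000)
        print(n,k,cv2.boundingRect(ct),"bbox mid",(pts.min(0)+pts.max(0))/2,np.ptp(pts,axis=0),"circ",cx,cy,r)
def crop(d,x0,y0,x1,y1,f,o): cv2.imwrite("pics/"+o,cv2.resize(d["frame"][y0:y1,x0:x1,::-1],None,fx=f,fy=f,interpolation=cv2.INTER_CUBIC))
crop(t,330,180,385,260,7,"tw_top.png"); crop(s,240,280,360,370,6,"tw_side.png")
crop(s,155,130,300,230,5,"cups_side.png")
E
```

```text
top spare (8, 7, 23, 23) bbox mid [0.47723003 0.27093413] [0.06042861 0.06113373] circ 476.8740539550781 271.1423034667969 31.768613815307617
top low (5, 4, 24, 24) bbox mid [ 0.59317866 -0.038603  ] [0.0631329  0.06279315] circ 592.0697631835938 -39.85160827636719 33.1577033996582
side spare (9, 10, 24, 27) bbox mid [0.47524076 0.24476379] [0.06227429 0.11982477] circ 468.11328125 244.7637939453125 61.013641357421875
side low (8, 8, 30, 32) bbox mid [ 0.58482868 -0.05166156] [0.0753951  0.09140345] circ 583.9390258789062 -56.18630599975586 50.23025894165039
```

View pics/tw_top.png

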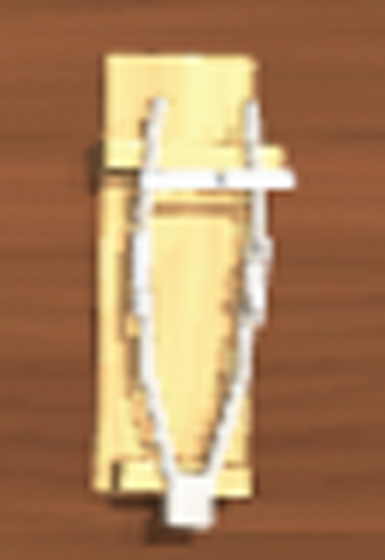

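View pics/tw_side.png

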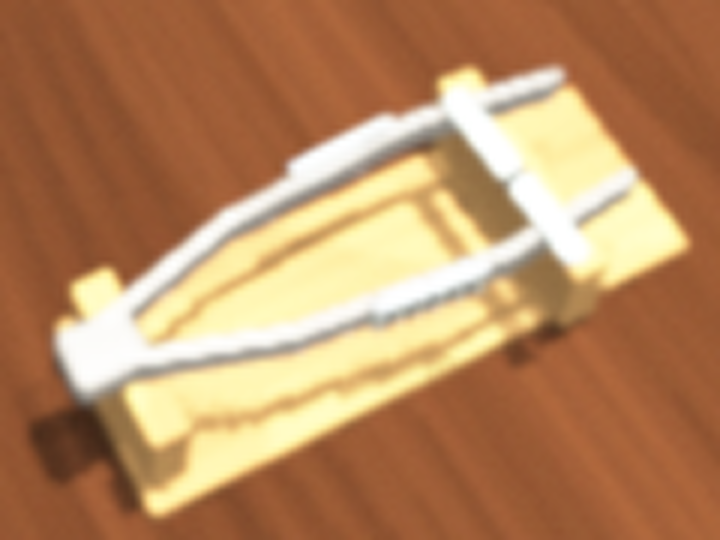

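View pics/cups_side.png

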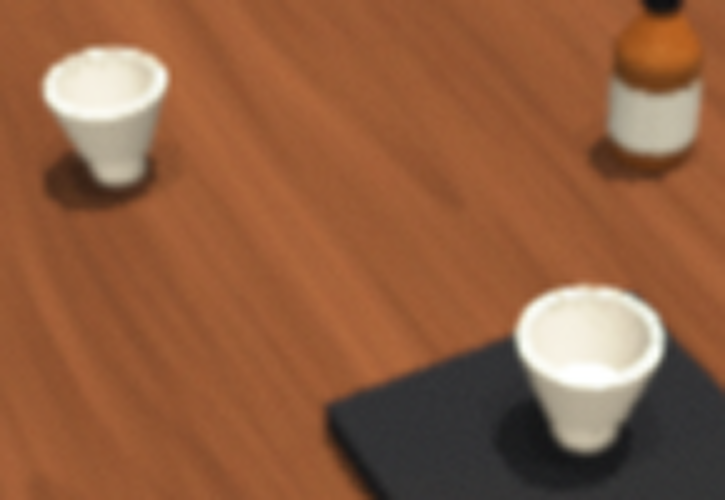

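Run:
```python
from h import *
t=load("top0.npz");s=load("side0.npz")
S=lambda X,Y:ray(s,((X+.5)/5-.5+155,(Y+.5)/5-.5+130),0)
for n,uv,z in(("spare",(105,82),.058),("low",(589.5,335),.076)):
    print(n,ray(s,((uv[0]+.5)/5-.5+155,(uv[1]+.5)/5-.5+130),z).round(4))
# directional rim check: project rim circle from top estimate into side
for c,z in(((.4772,.2710),.058),((.5930,-.0388),.076)):
    a=np.linspace(0,6.28,200); P=np.array([proj(s,(c[0]+.031*np.cos(x),c[1]+.031*np.sin(x),z)) for x in a])
    q=((P-[155,130])+.5)*5-.5; print("side crop pred l,r,t,b",q[:,0].min(),q[:,0].max(),q[:,1].min(),q[:,1].max())
T=lambda X,Y,z=.046:ray(t,((X+.5)/7-.5+330,(Y+.5)/7-.5+180),z)[:2].round(4)
D=lambda X,Y,z=.046:ray(s,((X+.5)/6-.5+240,(Y+.5)/6-.5+280),z)[:2].round(4)
print("top: tips",T(157,98),T(253,100),"tail end",T(190,527),"tail front",T(165,473),T(218,473),"strip",T(145,180),T(296,180))
print("pads L",T(137,230),T(137,312),"R",T(265,240),T(258,325))
print("side: tips",D(562,70),D(634,170),"tail",D(58,340),D(82,385))
print("slab/rest edges",T(107,55,.005),T(255,58,.005),T(95,490,.005))
```

```text
spare [0.4762 0.2738 0.058 ]
low [ 0.5903 -0.0376  0.076 ]
side crop pred l,r,t,b 49.17395355707623 167.25514041792675 51.863129005661335 117.96197208470812
side crop pred l,r,t,b 524.9841608190395 667.631884130924 288.15001598460356 383.9496725116352
top: tips [ 0.5738 -0.2772] [ 0.573  -0.3152] tail end [ 0.4047 -0.2869] tail front [ 0.4257 -0.2775] [ 0.4258 -0.2983] strip [ 0.5411 -0.2718] [ 0.5412 -0.3315]
pads L [ 0.5213 -0.2683] [ 0.4889 -0.2677] R [ 0.5174 -0.3187] [ 0.4838 -0.3152]
side: tips [ 0.5752 -0.2763] [ 0.5728 -0.3123] tail [ 0.4047 -0.2787] [ 0.4045 -0.2925]
slab/rest edges [ 0.5951 -0.2658] [ 0.5939 -0.3264] [ 0.4176 -0.2577]
```

```bash
cat > plan.py <<'E'
import sys
from workcell import bot
from h import *
# usage: plan.py x y z yaw ; yaw = wanted heading of tool x axis (mod pi), tool down
def plan(p,yaw,step=.05):
    st=bot.read_state(); A=R.from_rotvec(st["tcp_rot"])
    best=None
    for k in(0,np.pi):
        B=R.from_matrix(np.array([[np.cos(yaw+k),np.sin(yaw+k),0],[np.sin(yaw+k),-np.cos(yaw+k),0],[0,0,-1]]).T)
        dr=(A.inv()*B).as_rotvec()
        if best is None or np.linalg.norm(dr)<np.linalg.norm(best[0]): best=(dr,B)
    dr,B=best; d=np.array(p)-st["tool_pos"]
    print("t",st["time"],"pos",st["tool_pos"].round(4),"rot x axis",A.as_matrix()[:,0].round(3),"q",st["q"].round(2),"w",round(st["width"],4),"F",st["wrist_force"].round(1))
    print("dr",dr.round(4),"dpos world",d.round(4),"in current tool",A.inv().apply(d).round(4),"in target tool",B.inv().apply(d).round(4))
plan([float(v) for v in sys.argv[1:4]],float(sys.argv[4]))
E
python3 plan.py .477 .272 .12 1.571
```

```text
t 0.1 pos [ 0.2625 -0.6212  0.2301] rot x axis [ 0.389 -0.921 -0.002] q [-1.21  0.26  1.61  0.    1.27 -0.04] w 0.9975 F [-0.2  0.7  0.4]
dr [3.000e-04 2.000e-03 3.996e-01] dpos world [ 0.2145  0.8932 -0.1101] in current tool [-0.739  -0.5452  0.1116] in target tool [-0.8931 -0.2147  0.1101]
```

Call:
{"op": "carry_out", "data": {"deltas": [{"delta_pos":[0,0,0],"dr":[0,0,0.133]},{"delta_pos":[0,0,0],"dr":[0,0,0.133]},{"delta_pos":[0,0,0],"dr":[0,0,0.133]},{"delta_pos":[-0.04,-0.05,0],"dr":[0,0,0]},{"delta_pos":[-0.04,-0.05,0],"dr":[0,0,0]},{"delta_pos":[-0.04,-0.05,0],"dr":[0,0,0]},{"delta_pos":[-0.04,-0.05,0],"dr":[0,0,0]},{"delta_pos":[-0.05,-0.015,0],"dr":[0,0,0]},{"delta_pos":[-0.05,0,0],"dr":[0,0,0]},{"delta_pos":[-0.05,0,0],"dr":[0,0,0]}], "grip": 1}}

```text
time: 1.35
tool_pos: [0.4726, -0.3134, 0.2305]
tcp_rot: [2.223, -2.22, -0.002]
wrist_force: [0.8, -0.0, 0.3]
width: 1.0
```

Call:
{"op": "carry_out", "data": {"deltas": [{"delta_pos":[-0.055,0,0],"dr":[0,0,0]},{"delta_pos":[-0.055,0,0],"dr":[0,0,0]},{"delta_pos":[-0.055,0,0],"dr":[0,0,0]},{"delta_pos":[-0.055,0,0],"dr":[0,0,0]},{"delta_pos":[-0.055,0,0],"dr":[0,0,0]},{"delta_pos":[-0.055,0,0],"dr":[0,0,0]},{"delta_pos":[-0.055,0,0],"dr":[0,0,0]},{"delta_pos":[-0.055,0,0],"dr":[0,0,0]},{"delta_pos":[-0.055,0,0],"dr":[0,0,0]},{"delta_pos":[-0.05,0,0],"dr":[0,0,0]}]}}

```text
time: 2.6
tool_pos: [0.4717, 0.2314, 0.2309]
tcp_rot: [2.223, -2.22, -0.0]
wrist_force: [0.6, -0.7, 0.1]
width: 0.992
```

```bash
python3 plan.py .477 .272 .12 1.571
```

```text
t 2.6 pos [0.4717 0.2314 0.2309] rot x axis [ 0.001 -1.     0.   ] q [ 0.41 -0.02  1.92 -0.    1.24  1.98] w 0.9924 F [ 0.6 -0.7  0.1]
dr [ 0.0003 -0.0002  0.0012] dpos world [ 0.0053  0.0406 -0.1109] in current tool [-0.0406 -0.0054  0.1109] in target tool [-0.0406 -0.0054  0.1109]
```

Call:
{"op": "carry_out", "data": {"deltas": [{"delta_pos":[-0.03,-0.004,0.03],"dr":[0,0,0]},{"delta_pos":[0,0,0.04],"dr":[0,0,0]},{"delta_pos":[0,0,0.04],"dr":[0,0,0]},{"delta_pos":[0,0,0],"dr":[0,0,0]}]}}

```text
time: 3.1
tool_pos: [0.4726, 0.258, 0.1171]
tcp_rot: [2.216, -2.214, -0.005]
wrist_force: [0.6, 0.1, 0.3]
width: 1.0
```

```bash
python3 plan.py .477 .272 .041 1.571
python3 - <<'E'
from workcell import bot
from h import *
for n,b in(("side",(110,60,260,200)),("top",(100,180,210,270))):
    d=bot.read_camera(n); x0,y0,x1,y1=b; cv2.imwrite(f"pics/{n}1.png",cv2.resize(d["frame"][y0:y1,x0:x1,::-1],None,fx=4,fy=4,interpolation=2))
E
```

```text
t 3.1 pos [0.4726 0.258  0.1171] rot x axis [ 0.001 -1.     0.004] q [0.45 0.11 2.   0.   1.03 2.02] w 1.0001 F [0.6 0.1 0.3]
dr [ 0.0084 -0.0041  0.0009] dpos world [ 0.0044  0.014  -0.0761] in current tool [-0.0143 -0.005   0.076 ] in target tool [-0.014  -0.0044  0.0761]
```

View pics/side1.png

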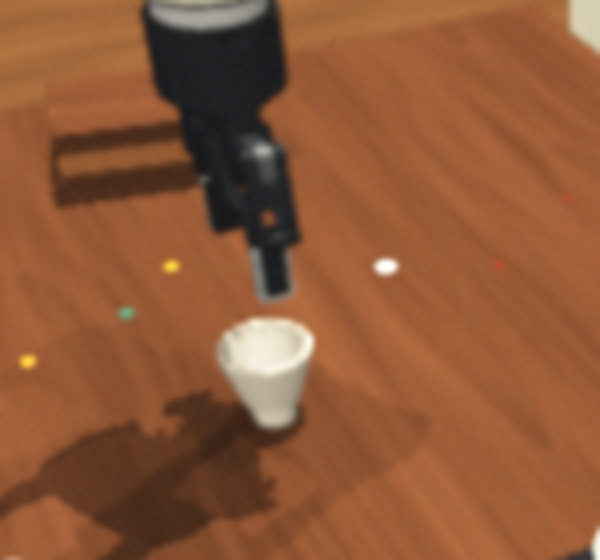

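The open gripper hangs above the spare cup, whose rim is around (265,345) in this crop. Next I correct the position and descend.

Call:
{"op": "carry_out", "data": {"deltas": [{"delta_pos":[-0.014,-0.0045,0.01],"dr":[0.008,-0.004,0]},{"delta_pos":[0,0,0.02],"dr":[0,0,0]},{"delta_pos":[0,0,0],"dr":[0,0,0]},{"delta_pos":[0,0,0],"dr":[0,0,0]}]}}

```text
time: 3.7
tool_pos: [0.4817, 0.2743, 0.0924]
tcp_rot: [-2.215, 2.213, -0.005]
wrist_force: [0.4, 0.6, -1.2]
width: 1.004
```

```bash
python3 plan.py .477 .272 .041 1.571
```

```text
t 3.7 pos [0.4817 0.2743 0.0924] rot x axis [ 0.001 -1.    -0.005] q [0.47 0.16 2.   0.   0.97 2.04] w 1.0044 F [ 0.4  0.6 -1.2]
dr [-0.0097  0.005   0.0006] dpos world [-0.0047 -0.0023 -0.0514] in current tool [0.0026 0.0052 0.0514] in target tool [0.0023 0.0047 0.0514]
```

Call:
{"op": "carry_out", "data": {"deltas": [{"delta_pos":[0,0,0],"dr":[0,0,0]},{"delta_pos":[0,0,0],"dr":[0,0,0]}]}}

```text
time: 3.95
tool_pos: [0.4814, 0.2739, 0.0921]
tcp_rot: [-2.215, 2.214, -0.005]
wrist_force: [-1.2, 0.3, -0.4]
width: 1.0
```

```bash
python3 plan.py .477 .272 .041 1.571
```

```text
t 3.95 pos [0.4814 0.2739 0.0921] rot x axis [ 0.001 -1.    -0.005] q [ 0.47  0.16  2.   -0.    0.97  2.04] w 1.0 F [-1.2  0.3 -0.4]
dr [-0.0093  0.0047  0.0005] dpos world [-0.0044 -0.0019 -0.0511] in current tool [0.0021 0.0049 0.051 ] in target tool [0.0019 0.0044 0.0511]
```

Call:
{"op": "carry_out", "data": {"deltas": [{"delta_pos":[0.002,0.0045,0.005],"dr":[-0.009,0.005,0]},{"delta_pos":[0,0,0.02],"dr":[0,0,0]},{"delta_pos":[0,0,0.02],"dr":[0,0,0]},{"delta_pos":[0,0,0.006],"dr":[0,0,0]},{"delta_pos":[0,0,0],"dr":[0,0,0]},{"delta_pos":[0,0,0],"dr":[0,0,0]},{"delta_pos":[0,0,0],"dr":[0,0,0]},{"delta_pos":[0,0,0],"dr":[0,0,0]}]}}

```text
time: 4.95
tool_pos: [0.4768, 0.2719, 0.0409]
tcp_rot: [2.222, -2.22, 0.001]
wrist_force: [0.1, 0.1, -0.0]
width: 1.0
```

```bash
python3 plan.py .477 .272 .041 1.571
python3 - <<'E'
from workcell import bot
from h import *
for n,b in(("side",(110,60,260,200)),("top",(100,180,210,270))):
    d=bot.read_camera(n); x0,y0,x1,y1=b; cv2.imwrite(f"pics/{n}2.png",cv2.resize(d["frame"][y0:y1,x0:x1,::-1],None,fx=4,fy=4,interpolation=2))
E
```

```text
t 4.95 pos [0.4768 0.2719 0.0409] rot x axis [ 0.001 -1.     0.   ] q [ 0.47  0.22  2.04 -0.    0.88  2.04] w 1.0001 F [ 0.1  0.1 -0. ]
dr [-0.     -0.0005  0.0006] dpos world [0.0002 0.0001 0.0001] in current tool [-0.0001 -0.0002 -0.0001] in target tool [-0.0001 -0.0002 -0.0001]
```

View pics/side2.png

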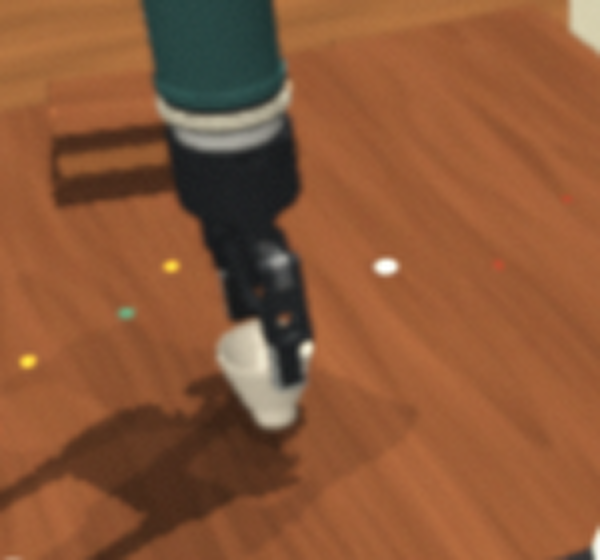

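Run:
```python
from h import *
s=load("side0.npz")
for p in((.4768,.272-.043,.045),(.4768-.011,.272-.043,.045),(.4768+.011,.272-.043,.045)): print(((proj(s,p)-[110,60]+.5)*4-.5).round(0))
```

```text
[290. 396.]
[274. 401.]
[306. 392.]
```

View pics/top2.png

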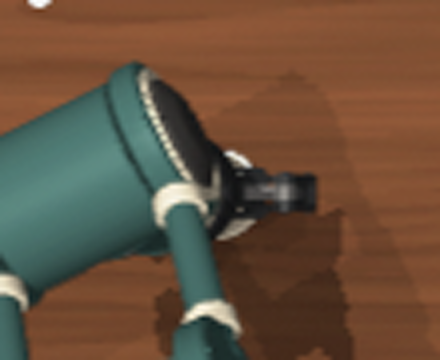

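The finger is centred on the cup, with its tip at about (290,388), close to the predicted column. Closing now.

Call:
{"op": "carry_out", "data": {"deltas": [{"delta_pos":[0,0,0],"dr":[0,0,0]},{"delta_pos":[0,0,0],"dr":[0,0,0]},{"delta_pos":[0,0,0],"dr":[0,0,0]},{"delta_pos":[0,0,0],"dr":[0,0,0]},{"delta_pos":[0,0,0],"dr":[0,0,0]},{"delta_pos":[0,0,0],"dr":[0,0,0]},{"delta_pos":[0,0,0],"dr":[0,0,0]},{"delta_pos":[0,0,0],"dr":[0,0,0]}], "grip": 0.55, "force": 30}}

```text
time: 6.05
tool_pos: [0.4769, 0.2718, 0.0409]
tcp_rot: [2.222, -2.22, 0.001]
wrist_force: [0.5, -0.9, 5.5]
width: 0.715
```

Call:
{"op": "carry_out", "data": {"deltas": [{"delta_pos":[0,0,-0.01],"dr":[0,0,0]},{"delta_pos":[0,0,-0.02],"dr":[0,0,0]},{"delta_pos":[0,0,-0.03],"dr":[0,0,0]},{"delta_pos":[0,0,-0.03],"dr":[0,0,0]},{"delta_pos":[0,0,0],"dr":[0,0,0]},{"delta_pos":[0,0,0],"dr":[0,0,0]},{"delta_pos":[0,0,0],"dr":[0,0,0]}]}}

```text
time: 6.92
tool_pos: [0.4752, 0.2711, 0.1284]
tcp_rot: [2.219, -2.217, -0.002]
wrist_force: [-0.2, -0.5, -1.1]
width: 0.714
```

```bash
python3 plan.py .592 -.0385 .13 1.571
python3 - <<'E'
from workcell import bot
from h import *
for n,b in(("side",(110,60,260,200)),):
    d=bot.read_camera(n); x0,y0,x1,y1=b; cv2.imwrite(f"pics/{n}3.png",cv2.resize(d["frame"][y0:y1,x0:x1,::-1],None,fx=4,fy=4,interpolation=2))
E
```

```text
t 6.925 pos [0.4752 0.2711 0.1284] rot x axis [ 0.001 -1.     0.002] q [ 0.47  0.11  1.98 -0.    1.05  2.04] w 0.7142 F [-0.2 -0.5 -1.1]
dr [ 0.0039 -0.0025  0.0006] dpos world [ 0.1168 -0.3096  0.0016] in current tool [ 0.3097 -0.1166 -0.0013] in target tool [ 0.3096 -0.1167 -0.0016]
```

View pics/side3.png

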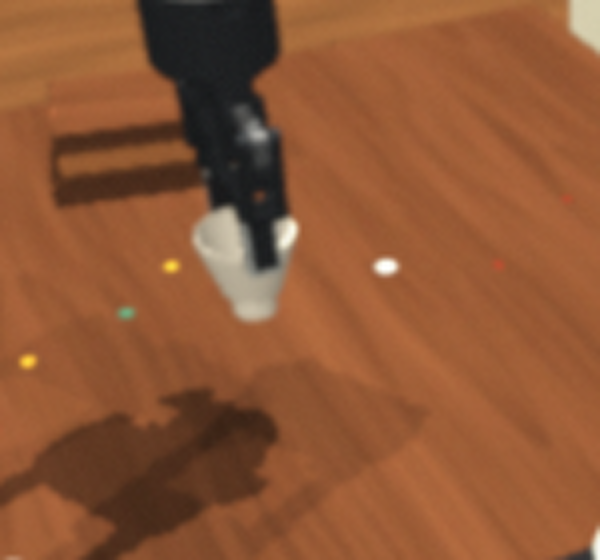

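The cup is held upright, with its rim at about (245,235) in the crop. Now I carry it to a hover above the low cup.

Call:
{"op": "carry_out", "data": {"deltas": [{"delta_pos":[0.02,-0.01,-0.02],"dr":[0,0,0]},{"delta_pos":[0.04,-0.015,0],"dr":[0,0,0]},{"delta_pos":[0.05,-0.018,0],"dr":[0,0,0]},{"delta_pos":[0.05,-0.018,0],"dr":[0,0,0]},{"delta_pos":[0.05,-0.018,0],"dr":[0,0,0]},{"delta_pos":[0.05,-0.018,0],"dr":[0,0,0]},{"delta_pos":[0.03,-0.012,0],"dr":[0,0,0]},{"delta_pos":[0.02,-0.008,0],"dr":[0,0,0]}]}}

```text
time: 7.98
tool_pos: [0.5936, -0.0397, 0.1493]
tcp_rot: [2.219, -2.22, -0.002]
wrist_force: [-1.1, 0.2, -0.8]
width: 0.715
```

Call:
{"op": "carry_out", "data": {"deltas": [{"delta_pos":[0,0,0],"dr":[0,0,0]},{"delta_pos":[0,0,0],"dr":[0,0,0]},{"delta_pos":[0,0,0],"dr":[0,0,0]},{"delta_pos":[0,0,0],"dr":[0,0,0]}]}}

```text
time: 8.48
tool_pos: [0.5935, -0.0372, 0.1505]
tcp_rot: [2.223, -2.218, -0.0]
wrist_force: [-0.8, -0.4, -0.9]
width: 0.711
```

```bash
python3 plan.py .592 -.0385 .13 1.571
python3 - <<'E'
from workcell import bot
from h import *
for n,b in(("side",(210,110,340,230)),):
    d=bot.read_camera(n); np.savez("side4.npz",**d); x0,y0,x1,y1=b; cv2.imwrite(f"pics/{n}4.png",cv2.resize(d["frame"][y0:y1,x0:x1,::-1],None,fx=5,fy=5,interpolation=2))
E
```

```text
t 8.475 pos [ 0.5935 -0.0372  0.1505] rot x axis [ 0.002 -1.     0.001] q [-0.1   0.18  1.86 -0.    1.1   1.47] w 0.7112 F [-0.8 -0.4 -0.9]
dr [ 0.001  -0.0009  0.0019] dpos world [-0.0015 -0.0013 -0.0205] in current tool [0.0013 0.0015 0.0205] in target tool [0.0013 0.0015 0.0205]
```

View pics/side4.png

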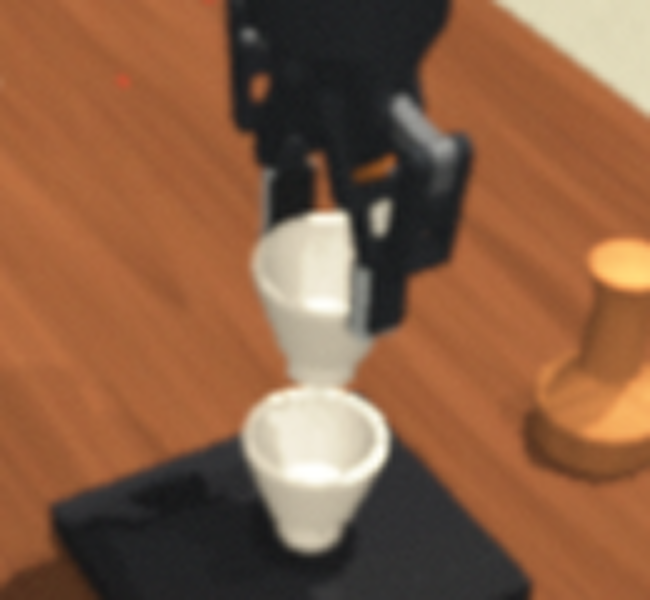

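```bash
python3 - <<'E'
from h import *
s=load("side4.npz")
def box(c,r,z):
    a=np.linspace(0,6.28,200); P=np.array([proj(s,(c[0]+r*np.cos(x),c[1]+r*np.sin(x),z)) for x in a]); q=((P-[210,110])+.5)*5-.5
    return [round(float(v)) for v in(q[:,0].min(),q[:,0].max(),q[:,1].min(),q[:,1].max())]
c=(.5935,-.0372)
print("held foot",box(c,.0145,.1095),"rim",box(c,.031,.1675))
c=(.592,-.0385)
print("low foot",box(c,.0145,.018),"rim",box(c,.031,.076))
for dx,dy in((.005,0),(0,.005)): print(box((c[0]+dx,c[1]+dy),.031,.076))
E
python3 - <<'E'
import cv2
d=cv2.imread("pics/side4.png")
import numpy as np
m=((d.min(2)>110)&(d.max(2).astype(int)-d.min(2)<60))
for y in(215,240,265,290,340,360,370,380,385,390,395,410,430,440,450,540,545,550,555): 
    x=np.where(m[y,230:400])[0]+230; print(y,(x.min(),x.max()) if len(x) else None)
E
```

```text
held foot [289, 358, 352, 396] rim [253, 408, 218, 311]
low foot [282, 345, 507, 552] rim [248, 390, 388, 484]
[258, 400, 385, 480]
[242, 384, 382, 477]
215 (np.int64(305), np.int64(387))
240 (np.int64(260), np.int64(351))
265 (np.int64(254), np.int64(353))
290 (np.int64(258), np.int64(365))
340 (np.int64(278), np.int64(370))
360 (np.int64(288), np.int64(358))
370 (np.int64(288), np.int64(353))
380 (np.int64(294), np.int64(347))
385 (np.int64(300), np.int64(342))
390 (np.int64(288), np.int64(342))
395 (np.int64(273), np.int64(358))
410 (np.int64(255), np.int64(377))
430 (np.int64(244), np.int64(389))
440 (np.int64(242), np.int64(390))
450 (np.int64(244), np.int64(388))
540 (np.int64(286), np.int64(334))
545 (np.int64(292), np.int64(328))
550 (np.int64(306), np.int64(315))
555 None
```

The held cup's foot spans 288–358 in the crop, where I predicted 289–358. The low cup's rim spans 242–390, about 3 px left of prediction, so I'm shifting to about (0.591, -0.0395) and lowering while watching the force.

Call:
{"op": "carry_out", "data": {"deltas": [{"delta_pos":[0.0022,0.0025,0.005],"dr":[0,0,0]},{"delta_pos":[0,0,0.015],"dr":[0,0,0]},{"delta_pos":[0,0,0.01],"dr":[0,0,0]},{"delta_pos":[0,0,0.01],"dr":[0,0,0]},{"delta_pos":[0,0,0.01],"dr":[0,0,0]},{"delta_pos":[0,0,0.005],"dr":[0,0,0]},{"delta_pos":[0,0,0],"dr":[0,0,0]},{"delta_pos":[0,0,0],"dr":[0,0,0]},{"delta_pos":[0,0,0],"dr":[0,0,0]}]}}

```text
time: 9.65
tool_pos: [0.5917, -0.0405, 0.0961]
tcp_rot: [2.222, -2.22, 0.001]
wrist_force: [-0.4, 0.7, -1.0]
width: 0.712
```

```bash
python3 plan.py .591 -.0395 .082 1.571;python3 - <<'E'
from workcell import bot
from h import *
for n,b in(("side",(210,110,340,230)),):
    d=bot.read_camera(n); x0,y0,x1,y1=b; cv2.imwrite(f"pics/{n}5.png",cv2.resize(d["frame"][y0:y1,x0:x1,::-1],None,fx=5,fy=5,interpolation=2))
E
```

```text
t 9.65 pos [ 0.5917 -0.0405  0.0961] rot x axis [ 0.001 -1.     0.001] q [-0.11  0.23  1.91 -0.    1.    1.46] w 0.7123 F [-0.4  0.7 -1. ]
dr [-0.0001 -0.0011  0.0006] dpos world [-0.0007  0.001  -0.0141] in current tool [-0.001   0.0007  0.0141] in target tool [-0.001   0.0007  0.0141]
```

View pics/side5.png

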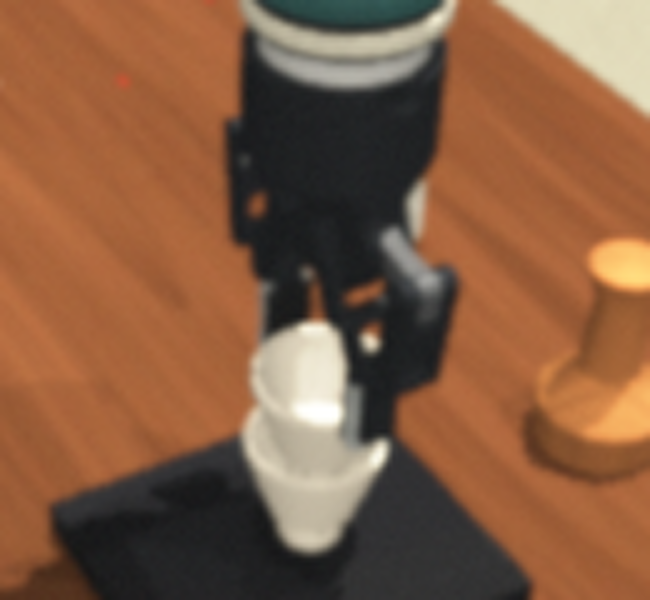

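The held cup's foot is inside the lower cup, with no contact force yet. I'll keep lowering.

Call:
{"op": "carry_out", "data": {"deltas": [{"delta_pos":[-0.0005,0.0005,0.004],"dr":[0,0,0]},{"delta_pos":[0,0,0.004],"dr":[0,0,0]},{"delta_pos":[0,0,0.002],"dr":[0,0,0]},{"delta_pos":[0,0,0],"dr":[0,0,0]},{"delta_pos":[0,0,0],"dr":[0,0,0]},{"delta_pos":[0,0,0],"dr":[0,0,0]}]}}

```text
time: 10.45
tool_pos: [0.5908, -0.04, 0.0856]
tcp_rot: [2.221, -2.22, 0.0]
wrist_force: [-0.4, 0.3, -1.5]
width: 0.714
```

Call:
{"op": "carry_out", "data": {"deltas": [{"delta_pos":[0,0,0.002],"dr":[0,0,0]},{"delta_pos":[0,0,0],"dr":[0,0,0]},{"delta_pos":[0,0,0],"dr":[0,0,0]}]}}

```text
time: 10.82
tool_pos: [0.5906, -0.0399, 0.0834]
tcp_rot: [2.221, -2.219, -0.0]
wrist_force: [0.0, 0.3, 0.1]
width: 0.71
```

Call:
{"op": "carry_out", "data": {"deltas": [{"delta_pos":[0,0,0.0015],"dr":[0,0,0]},{"delta_pos":[0,0,0],"dr":[0,0,0]},{"delta_pos":[0,0,0],"dr":[0,0,0]}]}}

```text
time: 11.2
tool_pos: [0.5907, -0.0399, 0.0819]
tcp_rot: [2.221, -2.22, -0.0]
wrist_force: [0.2, 0.5, -0.8]
width: 0.71
```

Call:
{"op": "carry_out", "data": {"deltas": [{"delta_pos":[0,0,0.001],"dr":[0,0,0]},{"delta_pos":[0,0,0],"dr":[0,0,0]},{"delta_pos":[0,0,0],"dr":[0,0,0]}]}}

```text
time: 11.58
tool_pos: [0.5908, -0.0399, 0.0811]
tcp_rot: [2.221, -2.22, 0.0]
wrist_force: [-0.0, 0.3, 0.3]
width: 0.713
```

Call:
{"op": "carry_out", "data": {"deltas": [{"delta_pos":[0,0,0.001],"dr":[0,0,0]},{"delta_pos":[0,0,0],"dr":[0,0,0]},{"delta_pos":[0,0,0],"dr":[0,0,0]}]}}

```text
time: 11.95
tool_pos: [0.5914, -0.0401, 0.0808]
tcp_rot: [2.222, -2.22, 0.002]
wrist_force: [-0.6, 0.4, 5.4]
width: 0.712
```

Contact at 5.4 N at the expected height, so the cup is seated. Releasing.

Call:
{"op": "carry_out", "data": {"deltas": [{"delta_pos":[0,0,-0.0007],"dr":[0,0,0]},{"delta_pos":[0,0,0],"dr":[0,0,0]},{"delta_pos":[0,0,0],"dr":[0,0,0]},{"delta_pos":[0,0,0],"dr":[0,0,0]}]}}

```text
time: 12.45
tool_pos: [0.5909, -0.04, 0.0809]
tcp_rot: [2.222, -2.22, 0.001]
wrist_force: [0.2, 0.2, 4.3]
width: 0.714
```

Call:
{"op": "carry_out", "data": {"deltas": [{"delta_pos":[0,0,0],"dr":[0,0,0]},{"delta_pos":[0,0,0],"dr":[0,0,0]},{"delta_pos":[0,0,0],"dr":[0,0,0]},{"delta_pos":[0,0,0],"dr":[0,0,0]},{"delta_pos":[0,0,0],"dr":[0,0,0]}], "grip": 1}}

```text
time: 13.08
tool_pos: [0.5906, -0.04, 0.0805]
tcp_rot: [2.221, -2.22, -0.0]
wrist_force: [0.2, 0.0, 0.3]
width: 0.999
```

Call:
{"op": "carry_out", "data": {"deltas": [{"delta_pos":[0,0,-0.01],"dr":[0,0,0]},{"delta_pos":[0,0,-0.02],"dr":[0,0,0]},{"delta_pos":[0,0,-0.04],"dr":[0,0,0]},{"delta_pos":[0,0,-0.04],"dr":[0,0,0]},{"delta_pos":[0,0,-0.04],"dr":[0,0,0]}]}}

```text
time: 13.7
tool_pos: [0.5912, -0.0398, 0.234]
tcp_rot: [-2.222, 2.22, -0.003]
wrist_force: [0.9, 0.3, 0.2]
width: 0.998
```

```bash
python3 plan.py .505 -.2921 .18 1.521;python3 - <<'E'
from workcell import bot
from h import *
for n,b in(("side",(210,110,340,230)),):
    d=bot.read_camera(n); np.savez("side6.npz",**d);x0,y0,x1,y1=b; cv2.imwrite(f"pics/{n}6.png",cv2.resize(d["frame"][y0:y1,x0:x1,::-1],None,fx=5,fy=5,interpolation=2))
E
```

```text
t 13.7 pos [ 0.5912 -0.0398  0.234 ] rot x axis [ 0.001 -1.     0.001] q [-0.11  0.11  1.78 -0.    1.25  1.46] w 0.9978 F [0.9 0.3 0.2]
dr [-0.0015 -0.0012  0.0506] dpos world [-0.0862 -0.2523 -0.054 ] in current tool [0.2521 0.0865 0.0542] in target tool [0.2562 0.0735 0.054 ]
```

View pics/side6.png

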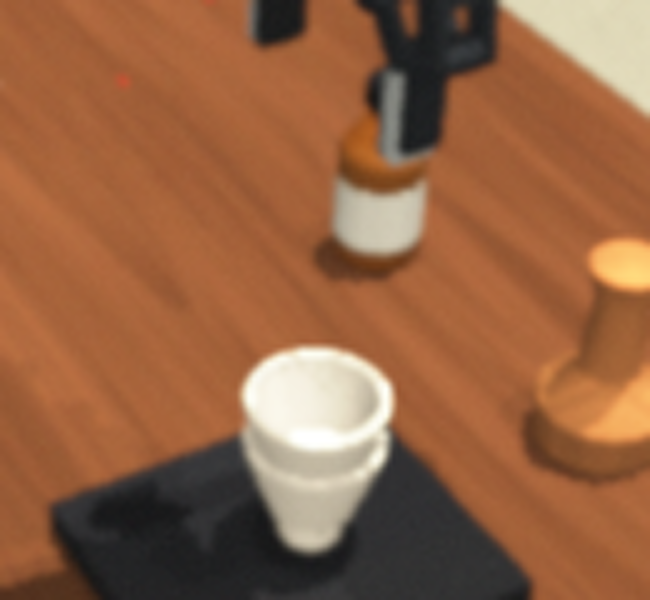

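The cups are nested upright, with the upper rim at about (317,400) in the crop, and the lower cup hasn't moved. Now to the tweezers.

Call:
{"op": "carry_out", "data": {"deltas": [{"delta_pos":[0.04,0.01,0],"dr":[0,0,0.047]},{"delta_pos":[0.05,0.015,0],"dr":[0,0,0]},{"delta_pos":[0.05,0.015,0],"dr":[0,0,0]},{"delta_pos":[0.05,0.015,0],"dr":[0,0,0]},{"delta_pos":[0.04,0.012,0],"dr":[0,0,0]},{"delta_pos":[0.027,0.0075,0.03],"dr":[0,0,0]},{"delta_pos":[0,0,0.04],"dr":[0,0,0]},{"delta_pos":[0,0,0.04],"dr":[0,0,0]},{"delta_pos":[0,0,0],"dr":[0,0,0]},{"delta_pos":[0,0,0],"dr":[0,0,0]}]}}

```text
time: 15.0
tool_pos: [0.5075, -0.2943, 0.1232]
tcp_rot: [2.169, -2.271, 0.004]
wrist_force: [0.2, 0.1, 0.9]
width: 1.001
```

Call:
{"op": "carry_out", "data": {"deltas": [{"delta_pos":[0,0,0],"dr":[0,0,0]},{"delta_pos":[0,0,0],"dr":[0,0,0]}]}}

```text
time: 15.25
tool_pos: [0.5075, -0.2943, 0.123]
tcp_rot: [2.169, -2.271, 0.005]
wrist_force: [0.4, -0.7, -0.1]
width: 0.999
```

```bash
python3 plan.py .504 -.2925 .022 1.524;python3 - <<'E'
from workcell import bot
from h import *
for n,b in(("side",(230,230,380,370)),):
    d=bot.read_camera(n); x0,y0,x1,y1=b; cv2.imwrite(f"pics/{n}7.png",cv2.resize(d["frame"][y0:y1,x0:x1,::-1],None,fx=4,fy=4,interpolation=2))
E
```

```text
t 15.25 pos [ 0.5075 -0.2943  0.123 ] rot x axis [-0.046 -0.999  0.003] q [-0.57  0.19  1.91 -0.    1.04  1.05] w 0.9986 F [ 0.4 -0.7 -0.1]
dr [-0.002  -0.0027  0.0009] dpos world [-0.0035  0.0018 -0.101 ] in current tool [-0.0019  0.0038  0.101 ] in target tool [-0.0016  0.0036  0.101 ]
```

View pics/side7.png

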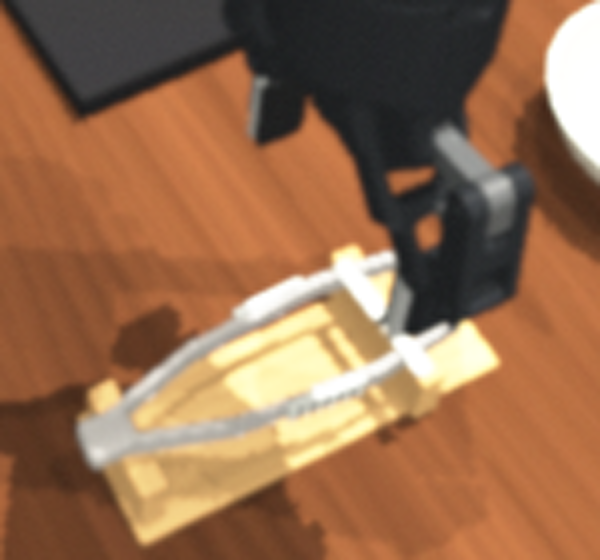

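The tweezers lie undisturbed on the rest and the open fingers are above them. Descending to z about 0.06 and checking there.

Call:
{"op": "carry_out", "data": {"deltas": [{"delta_pos":[-0.0018,0.0037,0.015],"dr":[0,0,0]},{"delta_pos":[0,0,0.025],"dr":[0,0,0]},{"delta_pos":[0,0,0.02],"dr":[0,0,0]},{"delta_pos":[0,0,0],"dr":[0,0,0]},{"delta_pos":[0,0,0],"dr":[0,0,0]},{"delta_pos":[0,0,0],"dr":[0,0,0]}]}}

```text
time: 16.05
tool_pos: [0.5035, -0.2923, 0.062]
tcp_rot: [2.169, -2.271, 0.003]
wrist_force: [0.8, -0.6, 0.2]
width: 1.002
```

```bash
python3 plan.py .504 -.2925 .022 1.524;python3 - <<'E'
from workcell import bot
from h import *
for n,b in(("side",(230,230,380,370)),):
    d=bot.read_camera(n); x0,y0,x1,y1=b; cv2.imwrite(f"pics/{n}8.png",cv2.resize(d["frame"][y0:y1,x0:x1,::-1],None,fx=4,fy=4,interpolation=2))
E
```

```text
t 16.05 pos [ 0.5035 -0.2923  0.062 ] rot x axis [-0.046 -0.999  0.002] q [-0.57  0.25  1.96 -0.    0.93  1.05] w 1.0017 F [ 0.8 -0.6  0.2]
dr [-0.0007 -0.002   0.0006] dpos world [ 0.0005 -0.0002 -0.04  ] in current tool [ 0.0001 -0.0005  0.04  ] in target tool [ 0.0001 -0.0005  0.04  ]
```

View pics/side8.png

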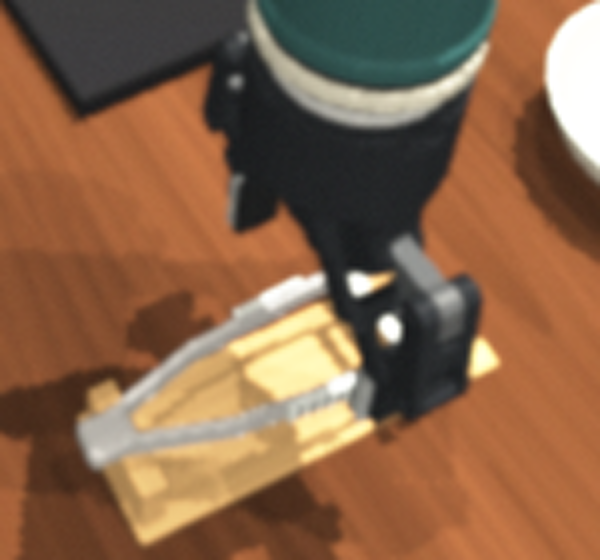

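Call:
{"op": "carry_out", "data": {"deltas": [{"delta_pos":[0,-0.0005,0.02],"dr":[0,0,0]},{"delta_pos":[0,0,0.015],"dr":[0,0,0]},{"delta_pos":[0,0,0.005],"dr":[0,0,0]},{"delta_pos":[0,0,0],"dr":[0,0,0]},{"delta_pos":[0,0,0],"dr":[0,0,0]},{"delta_pos":[0,0,0],"dr":[0,0,0]}]}}

```text
time: 16.85
tool_pos: [0.5036, -0.2922, 0.0216]
tcp_rot: [2.169, -2.271, 0.002]
wrist_force: [-0.5, -0.0, 1.0]
width: 0.999
```

Call:
{"op": "carry_out", "data": {"deltas": [{"delta_pos":[0,0,0],"dr":[0,0,0]},{"delta_pos":[0,0,0],"dr":[0,0,0]},{"delta_pos":[0,0,0],"dr":[0,0,0]},{"delta_pos":[0,0,0],"dr":[0,0,0]},{"delta_pos":[0,0,0],"dr":[0,0,0]},{"delta_pos":[0,0,0],"dr":[0,0,0]},{"delta_pos":[0,0,0],"dr":[0,0,0]},{"delta_pos":[0,0,0],"dr":[0,0,0]}], "grip": 0.46, "force": 30}}

```text
time: 17.85
tool_pos: [0.5044, -0.2927, 0.0227]
tcp_rot: [2.169, -2.272, 0.005]
wrist_force: [-1.6, 0.2, 6.0]
width: 0.458
```

```bash
python3 plan.py .504 -.2925 .022 1.524;python3 - <<'E'
from workcell import bot
from h import *
for n,b in(("side",(230,230,380,370)),):
    d=bot.read_camera(n); x0,y0,x1,y1=b; cv2.imwrite(f"pics/{n}9.png",cv2.resize(d["frame"][y0:y1,x0:x1,::-1],None,fx=4,fy=4,interpolation=2))
E
```

```text
t 17.85 pos [ 0.5044 -0.2927  0.0227] rot x axis [-0.047 -0.999  0.003] q [-0.57  0.3   1.98 -0.    0.86  1.05] w 0.4583 F [-1.6  0.2  6. ]
dr [-0.0017 -0.0026  0.0003] dpos world [-0.0004  0.0002 -0.0007] in current tool [-0.0002  0.0004  0.0007] in target tool [-0.0002  0.0004  0.0007]
```

View pics/side9.png

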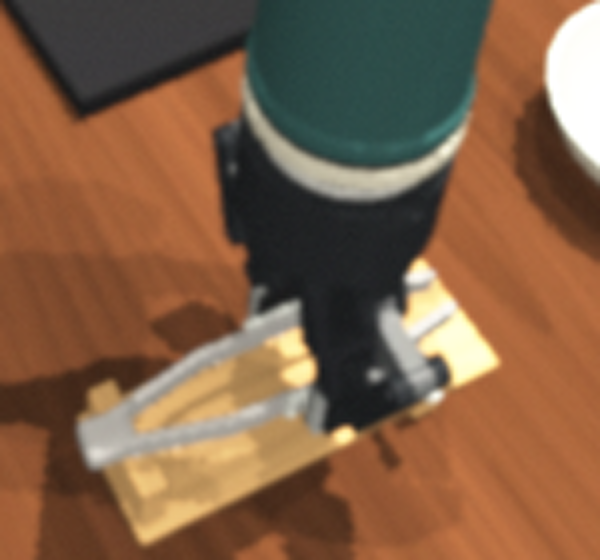

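The tweezers are gripped and the arms have drawn in. Lifting slowly.

Call:
{"op": "carry_out", "data": {"deltas": [{"delta_pos":[0,0,-0.005],"dr":[0,0,0]},{"delta_pos":[0,0,-0.01],"dr":[0,0,0]},{"delta_pos":[0,0,-0.02],"dr":[0,0,0]},{"delta_pos":[0,0,-0.025],"dr":[0,0,0]},{"delta_pos":[0,0,-0.025],"dr":[0,0,0]},{"delta_pos":[0,0,-0.025],"dr":[0,0,0]},{"delta_pos":[0,0,-0.02],"dr":[0,0,0]},{"delta_pos":[0,0,0],"dr":[0,0,0]},{"delta_pos":[0,0,0],"dr":[0,0,0]},{"delta_pos":[0,0,0],"dr":[0,0,0]}]}}

```text
time: 19.15
tool_pos: [0.5023, -0.2911, 0.1495]
tcp_rot: [2.168, -2.271, -0.004]
wrist_force: [-0.3, 0.1, -1.6]
width: 0.461
```

```bash
python3 plan.py .521 -.037 .14 1.524;python3 - <<'E'
from workcell import bot
from h import *
for n,b in(("side",(220,160,400,310)),("top",(320,170,400,260))):
    d=bot.read_camera(n); np.savez(n+"10.npz",**d); x0,y0,x1,y1=b; cv2.imwrite(f"pics/{n}10.png",cv2.resize(d["frame"][y0:y1,x0:x1,::-1],None,fx=4,fy=4,interpolation=2))
E
```

```text
t 19.15 pos [ 0.5023 -0.2911  0.1495] rot x axis [-0.046 -0.999 -0.   ] q [-0.57  0.15  1.89 -0.    1.1   1.05] w 0.4615 F [-0.3  0.1 -1.6]
dr [0.0033 0.0003 0.0006] dpos world [ 0.0187  0.2541 -0.0095] in current tool [-0.2547 -0.007   0.0095] in target tool [-0.2547 -0.0068  0.0095]
```

View pics/side10.png

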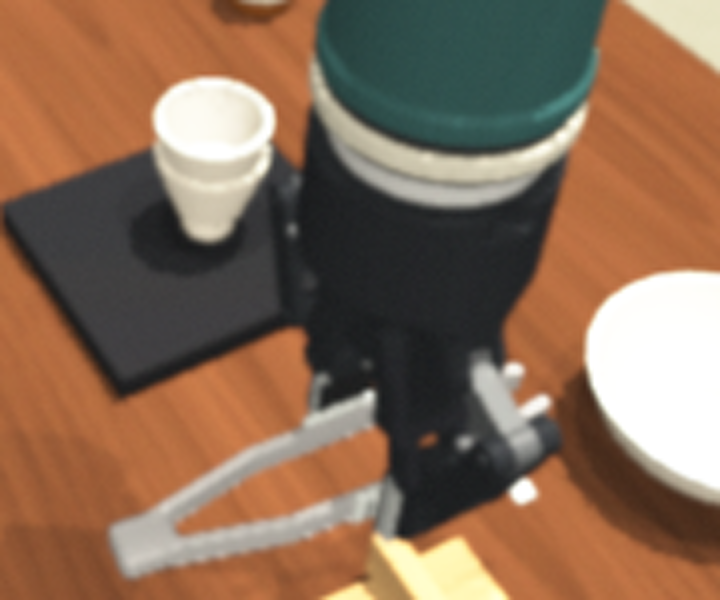

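View pics/top10.png

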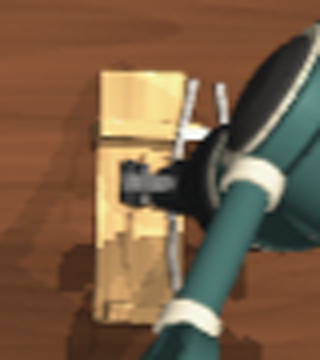

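The tweezers are held level; in the top crop the tips are at about (193,80) and (221,85). I'll measure the tip spacing against the open state, where the gap is 32 mm.

```bash
cat > gap.py <<'E'
from h import *
def prof(d,x0,x1,ys):
    im=d["frame"].astype(float)
    for y in ys:
        c=im[y,x0:x1]; print(y,[int(v) for v in c[:,2]], [int(v) for v in c[:,0]])
E
python3 - <<'E'
from gap import *
print("open (B | R)"); prof(load("top0.npz"),346,374,range(193,203))
print("now"); prof(load("top10.npz"),362,382,range(188,203))
E
```

```text
open (B | R)
193 [162, 161, 159, 157, 156, 149, 150, 157, 158, 161, 170, 178, 180, 178, 175, 173, 175, 177, 168, 140, 89, 54, 56, 55, 55, 55, 55, 54] [251, 251, 251, 251, 251, 249, 243, 244, 250, 251, 251, 251, 251, 251, 251, 251, 251, 251, 250, 237, 179, 138, 139, 139, 139, 139, 141, 140]
194 [163, 161, 161, 151, 140, 118, 202, 216, 144, 163, 171, 178, 180, 178, 176, 173, 173, 176, 147, 147, 139, 56, 55, 54, 54, 55, 55, 54] [251, 251, 251, 250, 247, 209, 216, 242, 242, 251, 251, 251, 251, 251, 251, 251, 251, 251, 233, 203, 198, 141, 140, 140, 140, 141, 140, 139]
195 [165, 164, 162, 152, 139, 137, 209, 220, 162, 163, 171, 178, 180, 179, 176, 173, 164, 165, 133, 199, 207, 64, 53, 55, 55, 55, 54, 55] [251, 251, 251, 250, 243, 203, 223, 250, 251, 251, 251, 251, 251, 251, 251, 251, 251, 251, 221, 211, 226, 137, 138, 137, 137, 137, 136, 137]
196 [166, 163, 161, 150, 135, 166, 210, 198, 163, 163, 171, 178, 181, 178, 175, 172, 163, 161, 133, 202, 210, 71, 56, 57, 56, 56, 56, 56] [251, 251, 251, 249, 239, 221, 235, 249, 251, 251, 251, 251, 251, 251, 251, 251, 251, 251, 222, 215, 229, 143, 14
[... 3870 characters left out ...]
 48, 54, 59, 169, 179, 62, 25, 29, 31, 35] [244, 244, 215, 162, 195, 162, 111, 113, 113, 119, 126, 116, 87, 180, 194, 80, 25, 30, 33, 38]
200 [118, 128, 106, 177, 202, 122, 66, 62, 50, 45, 47, 52, 61, 161, 167, 54, 26, 30, 34, 34] [225, 236, 190, 187, 222, 167, 136, 137, 122, 116, 123, 123, 99, 174, 184, 71, 28, 33, 36, 37]
201 [148, 139, 108, 179, 211, 172, 166, 147, 109, 79, 59, 47, 46, 37, 27, 26, 27, 29, 32, 35] [246, 237, 175, 189, 239, 244, 246, 232, 175, 134, 122, 108, 81, 39, 26, 28, 28, 31, 35, 39]
202 [147, 136, 151, 223, 239, 232, 231, 235, 230, 190, 114, 30, 24, 35, 40, 28, 26, 30, 33, 37] [246, 235, 200, 227, 247, 247, 247, 247, 241, 217, 148, 52, 24, 35, 40, 30, 27, 32, 35, 39]
```

Run:
```python
from h import *
s=load("side10.npz"); M=R.from_rotvec(s["attitude"]).as_matrix(); print(M[:,2].round(2)); 
# candidate: tip location, grip pos
for tip in((.40,-.40,.30),(.42,-.40,.33),(.45,-.38,.33)):
  for h in(-.6,-.85):
    u=np.array([np.cos(h),np.sin(h),0]);v=np.array([-u[1],u[0],0]);tip=np.array(tip)
    g=tip-.07*u
    print(tip,h,"grip",g.round(3),np.hypot(*g[:2]).round(3),"px tip",proj(s,tip).round(),"grip px",proj(s,g).round(),"px/10mm",np.linalg.norm(proj(s,tip+.005*v)-proj(s,tip-.005*v)).round(1))
```

```text
[ 0.36  0.65 -0.67]
[ 0.4 -0.4  0.3] -0.6 grip [ 0.342 -0.36   0.3  ] 0.497 px tip [307. 318.] grip px [230. 310.] px/10mm 10.2
[ 0.4 -0.4  0.3] -0.85 grip [ 0.354 -0.347  0.3  ] 0.496 px tip [307. 318.] grip px [235. 294.] px/10mm 10.0
[ 0.42 -0.4   0.33] -0.6 grip [ 0.362 -0.36   0.33 ] 0.511 px tip [330. 290.] grip px [249. 283.] px/10mm 10.0
[ 0.42 -0.4   0.33] -0.85 grip [ 0.374 -0.347  0.33 ] 0.51 px tip [330. 290.] grip px [254. 267.] px/10mm 9.7
[ 0.45 -0.38  0.33] -0.6 grip [ 0.392 -0.34   0.33 ] 0.519 px tip [342. 260.] grip px [267. 254.] px/10mm 8.7
[ 0.45 -0.38  0.33] -0.85 grip [ 0.404 -0.327  0.33 ] 0.52 px tip [342. 260.] grip px [271. 240.] px/10mm 8.3
```

Call:
{"op": "carry_out", "data": {"deltas": [{"delta_pos":[0,0,-0.04],"dr":[0,0,0]},{"delta_pos":[0.014,0.03,-0.04],"dr":[0,0,0]},{"delta_pos":[0.014,0.03,-0.04],"dr":[0,0,0]},{"delta_pos":[0.014,0.03,-0.03],"dr":[0,0,0]},{"delta_pos":[0.013,0.03,-0.015],"dr":[0,0,0.1]},{"delta_pos":[0,0,0],"dr":[0,0,0.15]},{"delta_pos":[0,0,0],"dr":[0,0,0.15]},{"delta_pos":[0,0,0],"dr":[0,0,0.153]},{"delta_pos":[0,0,0],"dr":[0,0,0]},{"delta_pos":[0,0,0],"dr":[0,0,0]}], "grip": 0.445}}

```text
time: 20.5
tool_pos: [0.3809, -0.3408, 0.3157]
tcp_rot: [1.47, -2.775, -0.001]
wrist_force: [0.3, -0.2, -0.7]
width: 0.446
```

Call:
{"op": "carry_out", "data": {"deltas": [{"delta_pos":[0,0,0],"dr":[0,0,0]},{"delta_pos":[0,0,0],"dr":[0,0,0]}]}}

```text
time: 20.75
tool_pos: [0.381, -0.3409, 0.3161]
tcp_rot: [1.467, -2.776, 0.0]
wrist_force: [0.1, -0.4, -0.4]
width: 0.448
```

```bash
python3 plan.py .521 -.037 .14 1.524;python3 - <<'E'
from workcell import bot
from h import *
for n,b in(("side",(190,190,380,340)),):
    d=bot.read_camera(n); np.savez(n+"11.npz",**d); x0,y0,x1,y1=b; cv2.imwrite(f"pics/{n}11.png",cv2.resize(d["frame"][y0:y1,x0:x1,::-1],None,fx=4,fy=4,interpolation=2))
E
```

```text
t 20.75 pos [ 0.381  -0.3409  0.3161] rot x axis [-0.563 -0.826  0.001] q [-0.78 -0.09  1.83 -0.    1.4   1.39] w 0.4479 F [ 0.1 -0.4 -0.4]
dr [ 0.0007 -0.0012 -0.5516] dpos world [ 0.14    0.3039 -0.1761] in current tool [-0.3302  0.0555  0.1757] in target tool [-0.3101 -0.1256  0.1761]
```

View pics/side11.png

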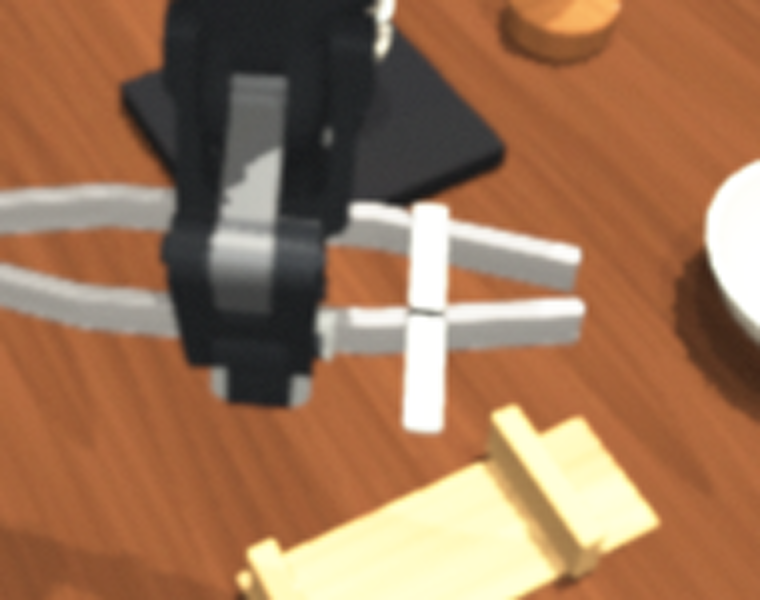

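The close-up is clear. The left tip's inner top edge is at about (578,258), the right tip's at (582,299), and the gauge line at (427,311) is right near the right arm's outer edge at about (427,318). Computing the gap.

```bash
python3 - <<'E'
from h import *
s=load("side11.npz")
D=lambda X,Y,z:ray(s,((X+.5)/4-.5+190,(Y+.5)/4-.5+190),z)
for z in(.336,.340,.344):
    a,b=D(578,258,z),D(582,299,z); o=D(582,311,z); fo=D(578,245,z)
    lat=np.array([.563,.826])
    print(z,"gap",abs((a-b)[:2]@lat).round(4),np.linalg.norm((a-b)[:2]).round(4),"thick",abs((b-o)[:2]@lat).round(4),abs((a-fo)[:2]@lat).round(4),"mid tips",((a+b)/2).round(4))
    g=np.array([.381,-.3409]); u=np.array([.826,-.563]); m=((a+b)/2)[:2]-g; print(" ahead",m@u,"lateral",m@lat)
    print(" strip line vs arm edge",[((D(427,311,z+dz)-D(427,318,z))[:2]@lat).round(4) for dz in(0,.001,.002,.003)])
E
python3 - <<'E'
import cv2
d=cv2.imread("pics/side11.png")[235:350,540:600]; cv2.imwrite("pics/tip11.png",cv2.resize(d,None,fx=5,fy=5,interpolation=2))
E
```

```text
0.336 gap 0.0117 0.0117 thick 0.0033 0.0039 mid tips [ 0.4406 -0.3788  0.336 ]
 ahead 0.07055253480759151 lateral 0.002191634929888478
 strip line vs arm edge [np.float64(0.0019), np.float64(0.0011), np.float64(0.0004), np.float64(-0.0004)]
0.34 gap 0.0115 0.0115 thick 0.0033 0.0038 mid tips [ 0.4381 -0.381   0.34  ]
 ahead 0.0697142266664611 lateral -0.0010178138877390901
 strip line vs arm edge [np.float64(0.0019), np.float64(0.0011), np.float64(0.0004), np.float64(-0.0004)]
0.344 gap 0.0113 0.0113 thick 0.0032 0.0038 mid tips [ 0.4356 -0.3832  0.344 ]
 ahead 0.06887591852533077 lateral -0.004227262705366589
 strip line vs arm edge [np.float64(0.0018), np.float64(0.0011), np.float64(0.0003), np.float64(-0.0004)]
```

View pics/tip11.png

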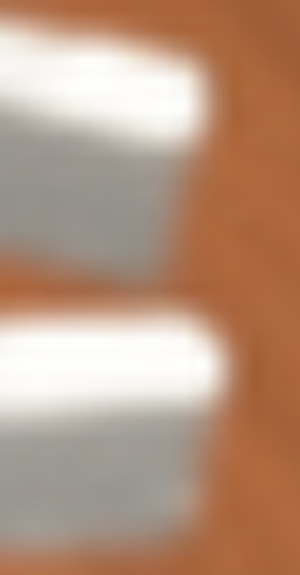

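Read at the sharper edges (y≈264 and y≈298), the gap is about 9.6–10.5 mm, and the line agrees with the arm's edge, so I'm holding this opening. Next: carry to the cups keeping this heading, with tips 70 mm ahead of the TCP.

Call:
{"op": "carry_out", "data": {"deltas": [{"delta_pos":[-0.02,0.004,0],"dr":[0,0,0]},{"delta_pos":[-0.04,0.007,0],"dr":[0,0,0]},{"delta_pos":[-0.05,0.009,0],"dr":[0,0,0]},{"delta_pos":[-0.05,0.009,0],"dr":[0,0,0]},{"delta_pos":[-0.05,0.009,0.02],"dr":[0,0,0]},{"delta_pos":[-0.05,0.009,0.03],"dr":[0,0,0]},{"delta_pos":[-0.05,0.009,0.03],"dr":[0,0,0]},{"delta_pos":[-0.04,0.007,0.03],"dr":[0,0,0]},{"delta_pos":[-0.016,0.003,0.02],"dr":[0,0,0]},{"delta_pos":[0,0,0.01],"dr":[0,0,0]}]}}

```text
time: 22.05
tool_pos: [0.5322, -0.0005, 0.1742]
tcp_rot: [1.469, -2.773, -0.001]
wrist_force: [-0.1, -1.2, -0.8]
width: 0.447
```

Call:
{"op": "carry_out", "data": {"deltas": [{"delta_pos":[0,0,0],"dr":[0,0,0]},{"delta_pos":[0,0,0],"dr":[0,0,0]},{"delta_pos":[0,0,0],"dr":[0,0,0]}]}}

```text
time: 22.42
tool_pos: [0.5334, -0.0024, 0.177]
tcp_rot: [-1.465, 2.779, -0.003]
wrist_force: [-0.3, 0.3, -0.4]
width: 0.453
```

```bash
python3 plan.py .533 -.0005 .13 .971;python3 - <<'E'
from workcell import bot
from h import *
for n,b in(("side",(200,80,350,230)),("top",(220,140,310,230))):
    d=bot.read_camera(n); np.savez(n+"12.npz",**d); x0,y0,x1,y1=b; cv2.imwrite(f"pics/{n}12.png",cv2.resize(d["frame"][y0:y1,x0:x1,::-1],None,fx=4,fy=4,interpolation=2))
E
```

```text
t 22.425 pos [ 0.5334 -0.0024  0.177 ] rot x axis [-0.565 -0.825  0.   ] q [-0.05  0.04  1.97 -0.    1.14  2.12] w 0.4527 F [-0.3  0.3 -0.4]
dr [-0.0017 -0.0003 -0.0006] dpos world [-0.0004  0.0019 -0.047 ] in current tool [-0.0014  0.0015  0.047 ] in target tool [-0.0014  0.0014  0.047 ]
```

View pics/side12.png

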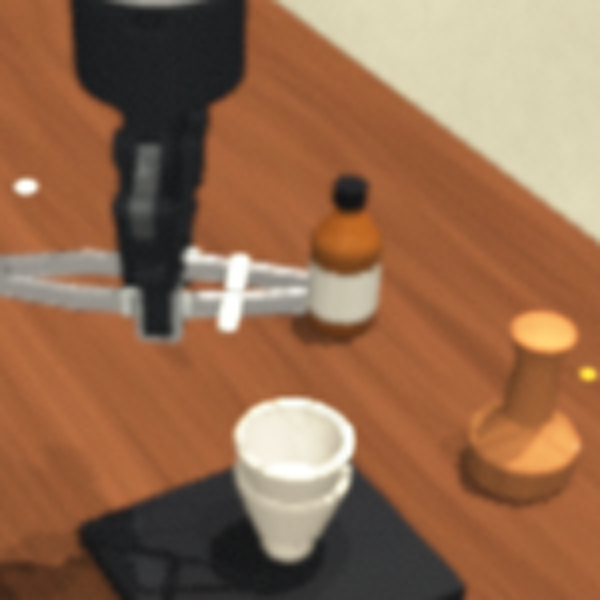

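View pics/top12.png

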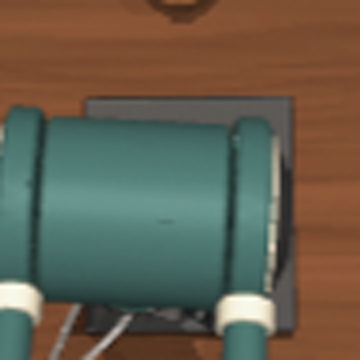

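The tips, at about (306,288) in the crop, are above the top cup, whose rim is at (295,440). The arm occludes the top view. Lowering about 45 mm.

Call:
{"op": "carry_out", "data": {"deltas": [{"delta_pos":[-0.001,0.0015,0.01],"dr":[0,0,0]},{"delta_pos":[0,0,0.015],"dr":[0,0,0]},{"delta_pos":[0,0,0.012],"dr":[0,0,0]},{"delta_pos":[0,0,0.008],"dr":[0,0,0]},{"delta_pos":[0,0,0],"dr":[0,0,0]},{"delta_pos":[0,0,0],"dr":[0,0,0]},{"delta_pos":[0,0,0],"dr":[0,0,0]},{"delta_pos":[0,0,0],"dr":[0,0,0]}]}}

```text
time: 23.52
tool_pos: [0.5324, -0.0, 0.1312]
tcp_rot: [1.467, -2.778, 0.001]
wrist_force: [0.0, 0.5, -0.1]
width: 0.448
```

```bash
python3 plan.py .533 -.0005 .13 .971;python3 - <<'E'
from workcell import bot
from h import *
d=bot.read_camera("side"); np.savez("side13.npz",**d); x0,y0,x1,y1=(200,110,320,230); cv2.imwrite(f"pics/side13.png",cv2.resize(d["frame"][y0:y1,x0:x1,::-1],None,fx=5,fy=5,interpolation=2))
st=bot.read_state(); p=st["tool_pos"]; X=R.from_rotvec(st["tcp_rot"]).as_matrix()
tip=p-.07*X[:,1]; tip[2]=p[2]+.024; print("tip mid top",tip, ((proj(d,tip)-[x0,y0]+.5)*5-.5).round())
print("rim centre px",((proj(d,(.591,-.04,.098))-[x0,y0]+.5)*5-.5).round())
E
```

```text
t 23.525 pos [ 0.5324 -0.      0.1312] rot x axis [-0.564 -0.826  0.001] q [-0.05  0.08  2.01 -0.    1.05  2.12] w 0.448 F [ 0.   0.5 -0.1]
dr [-0.0005 -0.0009  0.0006] dpos world [ 0.0006 -0.0005 -0.0012] in current tool [ 0.0001 -0.0008  0.0012] in target tool [ 0.0001 -0.0008  0.0012]
tip mid top [ 0.59015244 -0.03951156  0.15511151] [375. 293.]
rim centre px [371. 400.]
```

View pics/side13.png

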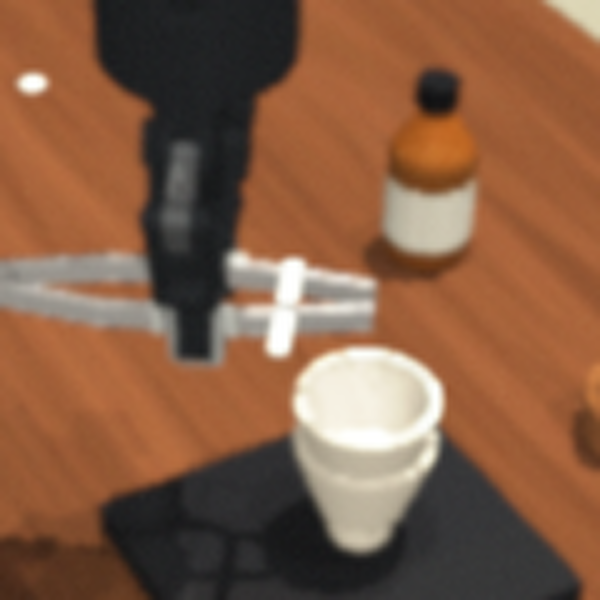

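The tips' top midpoint is at about (376,295) in the crop, where I predicted (375,293). The top rim centre is at about (368,398), predicted (371,400). Everything is steady, so I'm handing in.

Run:
```python
from workcell import bot
print(bot.finish_job())
```

```text
the job is handed in; nothing more can be done
None
```

The ink station is set up and I handed the job in at 23.6 s. The spare cup is nested in the cup on the slab and let go. The tweezers are held level over the top cup, squeezed to about 10 mm. I got no verdict back.

- **Cups:** In the last picture the two cups stand nested and upright, with the lower one where it was. On contact the cup pressed at 5.4 N, and I released it there.
- **Tip position:** By arm position and the side view, the tips are within about 2 mm of the cup axis and about 5 cm above the top rim. The top camera was blocked by the arm at the end, so this rests on one camera.
- **Tip gap:** At the close look a first reading of the edges gave 11.5 mm, and a sharper one gave about 9.6 mm. The gauge line agreed with the right arm's edge to about 2 mm. The gripper opening stayed at 0.448 afterwards (38.1 mm if linear, against 38 mm at the mark).
- **Disagreements:** The two cameras and the arm differed by 2–3 mm on the cups' positions. I used a value between them. The gripper also read about 1.4 mm under the cup's 62 mm rim.
- **Bystanders:** I planned the path clear of the bottle, dabber and bowl, and saw none of them moved. I did not measure them again at the end.

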